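Put the tray away under the wire shelf

ROBOT

A 6-joint arm with a two-finger parallel gripper is mounted at the origin on the work surface. World frame = base frame: x ahead of the robot, y to its left, z up, the work surface at z = 0. Lengths are in m, angles in rad, forces in N, time in s.
With the tool pointing down it reaches from about 0.325 to 0.775 m from the base axis. Payload 9.3 kg.
Tool frame: the origin (TCP) lies at the very end of the fingers, on their centre line; the grasp point (between the pads) lies 19 mm behind it; z points along the fingers, y is the line along which they close (so a half turn about z gives the same grasp; the last joint's range is limited). The gripper opens to 85 mm and grips with 20 to 120 N. Pads are 22 mm wide; open, the fingers measure 114 mm over their backs; the gripper's body (76 mm by 85 mm) begins 54 mm behind the grasp point. The pads swing forward as they close: fully open they stand 13 mm farther back than shut.
Start: joints at [-1.502, 0.259, 0.021, 1.334, 0, 1.418], TCP at [0.121, -0.537, 0.231] pointing down, gripper open.
Joint ranges: [-3.04, 3.04], [-0.91, 1.82], [-1.04, 1.36], [-1.92, 1.95], [-1.52, 1.45], [-3.14, 3.14]. Speed limits (rad/s): [2.22, 2.22, 2.79, 3.14, 3.14, 3.14].

INTERFACE

Orientations are given as a unit quaternion [x, y, z, w].
In Python, from workcell import robot gives the robot as it stands. Calls block until the motion is done:
- robot.movep(position, orientation): joint-space move of the TCP to a pose.
- robot.move_linear(position, rate=0.15, rotation=None): straight line of the TCP; rotation=None keeps the orientation; rate is the mean speed in m/s.
- robot.set_joints(angles): joint-space move.
- robot.command_gripper(opening): finger opening in m; the grip force is fixed at half the most; returns when the fingers have stopped.
- robot.dwell(seconds).
- robot.inverse_kinematics(position, orientation): joint angles nearest the present ones, or None.
- robot.state(): the state.
- robot.camera(name): name is "scene" or "side" or "wrist"; returns (picture, depth): 420x560x3 uint8, red, green, blue; 420x560 float32, m along the optical axis (not along the pixel's ray), 0 where there is no reading.
- robot.camera_model(name): a dict with "fx", "fy", "cx", "cy" (pixels), "origin" and "rotation" of the camera in the world; the wrist camera has in their place "T_tool_cam" (4x4, takes a point from camera to tool coordinates, whose origin is the TCP and whose axes are the flange's). Camera axes: x right, y down, z forward; pixel columns grow to the right and rows downward; lengths in m; the calibration is good to about 2 mm. A picture is of the moment at which its call begins: read the wrist's pose just before it. camera_model takes no time and is no camera call.
A pose or a line that the arm cannot do raises robot.PlanningError and nothing moves.
- robot.job_done(): hands the job in; it is judged then, once.
Trained networks look in the newest picture that a camera, given by its name, has taken for a name from the list of things; names that differ only in an ending like _2 or _b are one class to them, and where a whole thing is asked for, a point or a joint stands for the part that bears it (a point fixed in the world has none). Each returns a list of dicts, best first, with "p" (0 to 1); they miss things now and then, are a little off and sometimes report something else, mostly with a low value. They report only what shows in the picture. A call takes as long as a camera call.
- robot.find_in(camera, name): "location" ([column, row] in pixels, amid what is visible of it).
The state is a dict: "t": time; "qpos": joint angles; "joint_velocities": joint speeds; "joint_efforts": joint torques, N m; "tcp_pos": TCP position; "tcp_rot": TCP orientation; "contact_force": force on the tool from outside, world axes, zero at the start; "wrist_torque": the same for the moment, N m; "width": finger opening in m; "gripper_force": force on a finger pad.
Only numpy, scipy, OpenCV 4.12 (cv2) and the standard library are available. Lean on these libraries where they do the work, as an engineer would, in place of code of your own. Each camera call takes 0.05 s, during which the arm holds its last target. There are 200 camera calls.

TASK

Put the tray away under the low wire shelf. Stand the oil and vinegar bottles upright on top of the shelf, setting them down gently, and slide the tray along the counter, without lifting it and with the cup and the ramekin still standing on it, until it is wholly under the shelf and sticks out neither in front nor behind. Keep the hand, the cup and the ramekin from striking the shelf, do not shove the shelf, and leave everything else where it stands.

Things in the scene. Friction and masses are not known exactly. Their poses are not given: they have to be found in the camera images.
- shelf: low wire shelf, loose on the counter, 1.1 kg, 190 mm deep (x) by 270 wide (y); top 8 mm thick, underside 114 and upper face 122 mm up, carries things. A wire frame 8 mm thick at each side (y = -131, +131; legs at x = -80, +80); front and back open. Origin at counter level under the middle; x from the front (facing the tray) to the back, y left as seen from the front, z up
- shelf_front (a point): middle of the shelf top's front edge, at the underside (114 mm up), x = -95 mm in the shelf's frame; the opening below is 254 mm wide between the side frames. Bowl and canister stand on the back half of the top, the front half is free. Fixed appliances stand only along the sides and the far edge of the counter
- tray: wooden tray lying loose on the counter in front of the shelf: 150 mm (x) by 200 mm (y), outer height 30 mm, floor 8 mm and walls 8 mm thick, about 0.35 to 0.7 kg empty; origin at the centre of its underside, x towards the shelf within about 0.4 rad, y across, z up. On its floor stand the oil bottle, the cup and the ramekin
- tray_near_left (a point): corner of the tray farthest from the shelf, x = -75, y = +100 mm, at its underside
- tray_near_right (a point): corner of the tray farthest from the shelf, x = -75, y = -100 mm, at its underside
- tray_far_left (a point): corner of the tray nearest the shelf, x = +75, y = +100 mm, at its underside
- tray_far_right (a point): corner of the tray nearest the shelf, x = +75, y = -100 mm, at its underside
- oil: amber oil bottle with a black cap, standing on the tray, 0.26 to 0.38 kg: body 56 mm across up to 118 mm, sloping shoulder to 143 mm, neck 22 mm across from 143 to 174 mm, cap 26 mm across up to its top at 190 mm; too tall to pass under the shelf. Origin at the centre of its base, z up
- vinegar: green vinegar bottle with a red cap, the same size and shape as the oil bottle, standing on the counter between the tray and the shelf. Origin at the centre of its base, z up
- cup: white ceramic cup without a handle, on the tray: 56 mm across the rim, 45 mm across the foot, 92 mm tall, so 100 mm above the counter on the tray. Origin at the centre of its base, z up
- ramekin: small blue ceramic ramekin on the tray: 56 mm across, 50 mm tall. Origin at the centre of its base, z up
- bowl: white bowl on the shelf, 80 mm across, 42 mm tall; stays there. Origin at the centre of its base
- canister: steel canister with a wooden lid on the shelf, 62 mm across, 84 mm tall to the lid and 98 mm to the top of its knob; stays there. Origin at the centre of its base
- mill: dark wooden pepper mill on the counter, 52 mm across, 150 mm tall; a bystander. Origin at the centre of its base
- mug: green mug on the counter, 80 mm across, 90 mm tall, handle reaching 77 mm from the axis along its y; a bystander. Origin at the centre of its base
- butter_dish: white covered butter dish, 150 mm (x) by 90 mm (y), 71 mm tall, on the counter beside the shelf; a bystander. Origin at the centre of its base
- sponge_dish: dish 110 mm (x) by 75 mm (y) with a yellow and green sponge, 42 mm tall, on the counter behind the shelf; a bystander. Origin at the centre of its base
- spice_jar: amber spice jar with a black lid, 44 mm across, 85 mm tall, on the counter beside the mouth of the shelf; a bystander. Origin at the centre of its base

How it is judged:
At the end, for the whole second after the job is handed in: Bottles upright, at rest on the shelf top, base centres 10 mm inside its edges; tray flat, all corners under the top (none over 6 mm out in front or behind); cup and ramekin upright on the tray floor; shelf upright, within 15 mm of its start (x of oil in the frame of shelf between -0.085 and 0.085 m and y of oil in the frame of shelf between -0.125 and 0.125 m and z of oil in the frame of shelf between 0.117 and 0.128 m and angle between each of oil, vinegar, cup, ramekin's own z axis and vertical below 0.1 rad and linear speed of each of oil, vinegar below 0.03 m/s and x of vinegar in the frame of shelf between -0.085 and 0.085 m and y of vinegar in the frame of shelf between -0.125 and 0.125 m and z of vinegar in the frame of shelf between 0.117 and 0.128 m and x of tray_near_left in the frame of shelf between -0.101 and 0.101 m and y of tray_near_left in the frame of shelf between -0.132 and 0.132 m and x of tray_near_right in the frame of shelf between -0.101 and 0.101 m and y of tray_near_right in the frame of shelf between -0.132 and 0.132 m and x of tray_far_left in the frame of shelf between -0.101 and 0.101 m and y of tray_far_left in the frame of shelf between -0.132 and 0.132 m and x of tray_far_right in the frame of shelf between -0.101 and 0.101 m and y of tray_far_right in the frame of shelf between -0.132 and 0.132 m and height (world z) of tray below 0.005 m and angle between each of tray, shelf's own z axis and vertical below 0.05 rad and linear speed of tray below 0.02 m/s and x of cup in the frame of tray between -0.067 and 0.067 m and y of cup in the frame of tray between -0.092 and 0.092 m and z of cup in the frame of tray between 0.003 and 0.014 m and x of ramekin in the frame of tray between -0.067 and 0.067 m and y of ramekin in the frame of tray between -0.092 and 0.092 m and z of ramekin in the frame of tray between 0.003 and 0.014 m and distance of each of shelf, shelf_front from where it was at the start of the episode below 0.015 m); the robot touches nothing.
It fails at once if the shelf is shoved over 15 mm, or struck by the arm or gripper (over 4 N), the cup or the ramekin (over 1 N) (distance of any of shelf, shelf_front from where it was at the start of the episode above 0.015 m or contact force between any of the arm, the fingers and shelf above 4 N or contact force between any of cup, ramekin and shelf above 1 N).
It fails at once if the tray is lifted or tilted off the counter instead of slid (over 15 mm or 0.12 rad) (height (world z) of tray above 0.015 m or angle between tray's own z axis and vertical above 0.12 rad).
It fails at once if a bottle, the cup or the ramekin is tipped over (over 0.5 rad) (angle between any of oil, vinegar, cup, ramekin's own z axis and vertical above 0.5 rad).
It fails at once if a bottle is dropped onto the shelf (over 0.3 m/s while out of the fingers) ((linear speed of oil above 0.3 m/s and contact force between the fingers and oil below 0.5 N and x of oil in the frame of shelf between -0.12 and 0.12 m and y of oil in the frame of shelf between -0.16 and 0.16 m) or (linear speed of vinegar above 0.3 m/s and contact force between the fingers and vinegar below 0.5 N and x of vinegar in the frame of shelf between -0.12 and 0.12 m and y of vinegar in the frame of shelf between -0.16 and 0.16 m)).
It fails at once if a bystander is shifted more than 30 mm or tipped (distance of any of bowl, canister, mill, mug, butter_dish, sponge_dish, spice_jar from where it was at the start of the episode above 0.03 m or angle between any of bowl, canister, mill, mug, butter_dish, sponge_dish, spice_jar's own z axis and vertical above 0.4 rad).
It also fails if it takes over 69 s, if anything falls off the work surface, if the arm or the gripper's body presses on something with over 40 N, if the wrist force passes 120 N, or if a joint passes its speed limit or range.

## Working session

There is one attempt and no reset: what is moved stays moved. The work goes in short steps, each a Python script; the robot and the scene stay as the last script left them, time stands still between calls to the robot, and variables do not carry over. Pictures are saved under pics/ and viewed, at most 10 in all, crops included, and the job is handed in when it is done.

```bash
mkdir -p pics; ls
cat > h.py <<'E'
import numpy as np, cv2
from scipy.spatial.transform import Rotation as R
from workcell import robot
def cam(n):
    s=robot.state(); p,d=robot.camera(n); m=robot.camera_model(n)
    if 'T_tool_cam' in m:
        T=np.eye(4);T[:3,:3]=R.from_quat(s['tcp_rot']).as_matrix();T[:3,3]=s['tcp_pos'];T=T@np.array(m['T_tool_cam'])
    else:
        T=np.eye(4);T[:3,:3]=np.array(m['rotation']);T[:3,3]=m['origin']
    return p,d,m,T
def cloud(d,m,T):
    v,u=np.mgrid[:d.shape[0],:d.shape[1]]
    P=np.stack([(u-m['cx'])/m['fx']*d,(v-m['cy'])/m['fy']*d,d],-1)
    W=P@T[:3,:3].T+T[:3,3]; W[d<=0]=np.nan
    return W
E
python3 - <<'E'
from h import *
s=robot.state();print(s['t'],s['tcp_pos'],s['tcp_rot'],s['width'])
for n in ['scene','side']:
    p,d,m,T=cam(n);W=cloud(d,m,T);np.save(n+'.npy',W);np.save(n+'_p.npy',p)
    print(n,T[:3,3],T[:3,2]);cv2.imwrite(f'pics/{n}0.png',p[:,:,::-1])
    for o in 'shelf shelf_front tray tray_near_left tray_near_right tray_far_left tray_far_right oil vinegar cup ramekin bowl canister mill mug butter_dish sponge_dish spice_jar'.split():
        r=robot.find_in(n,o)[:2]
        print(o,[(round(q['p'],2),np.round(q['location']).astype(int).tolist(),np.round(W[int(q['location'][1]),int(q['location'][0])],3).tolist()) for q in r])
print(robot.state()['t'])
E
```

```text
pics
workcell.py
0.0 [ 0.12096545 -0.53623487  0.23063335] [ 9.93856008e-01  1.10678552e-01  2.93295760e-05 -7.01359135e-04] 0.0855445260054257Traceback (most recent call last):
  File "<stdin>", line 4, in <module>
  File "h.py", line 9, in cam
    T=np.eye(4);T[:3,:3]=np.array(m['rotation']);T[:3,3]=m['origin']
                ~^^^^^^^
ValueError: could not broadcast input array from shape (4,) into shape (3,3)
```

```bash
sed -i "s/np.array(m\['rotation'\])/R.from_quat(m['rotation']).as_matrix()/" h.py
python3 - <<'E'
from h import *
for n in ['scene','side']:
    p,d,m,T=cam(n);W=cloud(d,m,T);np.save(n+'.npy',W);np.save(n+'_p.npy',p)
    print(n,T[:3,3],T[:3,2]);cv2.imwrite(f'pics/{n}0.png',p[:,:,::-1])
    for o in 'shelf shelf_front tray tray_near_left tray_near_right tray_far_left tray_far_right oil vinegar cup ramekin bowl canister mill mug butter_dish sponge_dish spice_jar'.split():
        r=robot.find_in(n,o)[:2]
        print(o,[(round(q['p'],2),np.round(q['location']).astype(int).tolist(),np.round(W[int(q['location'][1]),int(q['location'][0])],3).tolist()) for q in r])
print(robot.state()['t'])
E
```

```text
scene [0.8442281  0.71186376 1.05214501] [-0.26414915 -0.49929389 -0.82518534]
shelf [(0.78, [306, 254], [0.52, 0.224, 0.001]), (0.37, [259, 172], [0.519, -0.066, 0.011])]
shelf_front [(0.87, [297, 248], [0.57, 0.256, 0.123])]
tray [(0.64, [260, 171], [0.513, -0.067, 0.012])]
tray_near_left []
tray_near_right [(0.55, [257, 171], [0.519, -0.074, 0.012])]
tray_far_left [(0.68, [258, 170], [0.515, -0.075, 0.012])]
tray_far_right [(0.7, [257, 170], [0.519, -0.074, 0.012])]
oil [(0.83, [236, 160], [0.589, -0.051, 0.121]), (0.32, [259, 167], [0.507, -0.085, 0.011])]
vinegar [(0.65, [292, 200], [0.518, 0.131, 0.12]), (0.54, [260, 169], [0.507, -0.078, 0.009])]
cup [(0.7, [251, 143], [0.52, -0.101, 0.1]), (0.59, [260, 167], [0.506, -0.079, 0.012])]
ramekin [(0.92, [272, 159], [0.47, -0.08, 0.028])]
bowl [(0.61, [338, 233], [0.47, 0.27, 0.131])]
canister [(0.94, [280, 256], [0.636, 0.3, 0.207])]
mill [(0.73, [186, 218], [0.768, 0.058, 0.114]), (0.55, [258, 171], [0.517, -0.071, 0.014])]
mug [(0.57, [204, 253], [0.754, 0.107, 0.009])]
butter_dish [(0.94, [386, 242], [0.346, 0.313, 0.06]), (0.4
[... 659 characters left out ...]
, 0.116])]
vinegar [(0.85, [307, 219], [0.485, 0.129, 0.12]), (0.23, [239, 252], [0.615, 0.234, -0.0])]
cup [(0.72, [354, 179], [0.506, -0.095, 0.094]), (0.42, [231, 185], [0.764, 0.11, 0.062])]
ramekin [(0.64, [354, 208], [0.478, -0.073, 0.023]), (0.45, [220, 321], [0.469, 0.429, 0.041])]
bowl [(0.69, [256, 247], [0.502, 0.284, 0.131])]
canister [(0.89, [215, 212], [0.601, 0.305, 0.188]), (0.52, [248, 169], [0.752, 0.055, 0.091])]
mill [(0.86, [245, 168], [0.754, 0.06, 0.093])]
mug [(0.62, [231, 188], [0.765, 0.106, 0.048])]
butter_dish [(0.83, [314, 331], [0.3, 0.325, 0.056])]
sponge_dish [(0.78, [222, 323], [0.462, 0.431, 0.043])]
spice_jar [(0.56, [334, 270], [0.366, 0.171, 0.066])]
1.95
```

View pics/scene0.png

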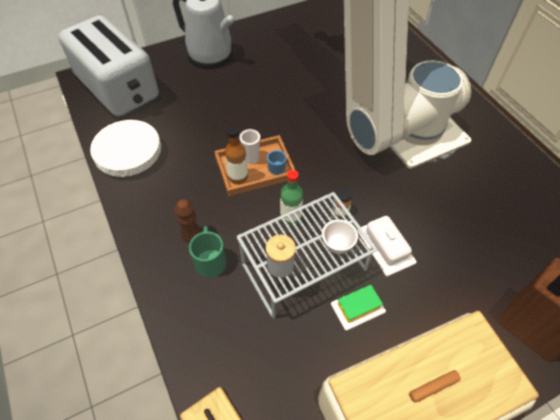

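View pics/side0.png

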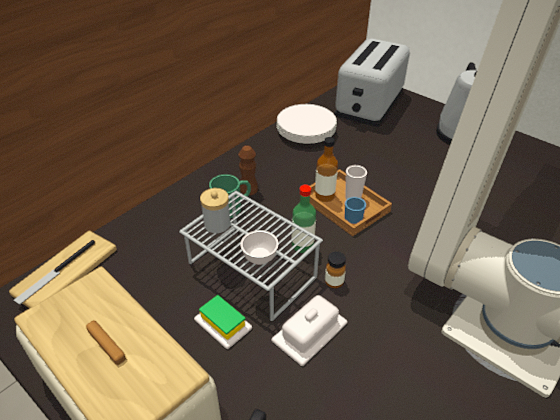

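The scene view shows the tray at (255,165) with the oil bottle (236,160), cup and ramekin on it. The vinegar bottle (292,200) stands just before the shelf mouth, and the shelf is at (305,250) with the canister and bowl at its back. The side view agrees, so next I fit poses from both depth clouds.

```bash
cat > fit.py <<'E'
from h import *
def rect(P,n=''):
    r=cv2.minAreaRect(P[:,:2].astype(np.float32)); return r
def circ(P,r):
    from scipy.optimize import least_squares
    f=lambda c:np.hypot(P[:,0]-c[0],P[:,1]-c[1])-r
    c0=P[:,:2].mean(0)
    return least_squares(f,c0,loss='soft_l1',f_scale=.002).x
def box(W,x0,x1,y0,y1,z0,z1):
    return (W[...,0]>x0)&(W[...,0]<x1)&(W[...,1]>y0)&(W[...,1]<y1)&(W[...,2]>z0)&(W[...,2]<z1)
E
python3 - <<'E'
from fit import *
for n in ['scene','side']:
    W=np.load(n+'.npy');p=np.load(n+'_p.npy').astype(int)
    print(n,'table z',np.nanmedian(W[box(W,.4,.5,-.3,-.2,-.05,.05)][:,2]) )
    P=W[box(W,.35,.72,.1,.42,.114,.129)]
    P=P[:,:]; print(' shelf',len(P),rect(P))
    r,g,b=p[...,0],p[...,1],p[...,2]
    tray=(r>g+35)&(g>b+10)
    for z0,z1 in [(.022,.038)]:
        P=W[box(W,.38,.68,-.2,.1,z0,z1)&tray]; print(' tray',len(P),rect(P),P.min(0),P.max(0))
    for nm,x,y,zb in [('oil',.575,-.05,.008),('vin',.505,.12,0)]:
        P=W[box(W,x-.06,x+.06,y-.06,y+.06,zb+.183,zb+.2)]; print(nm,'cap',len(P),P.mean(0) if len(P) else '', P[:,2].max() if len(P) else '')
        P=W[box(W,x-.06,x+.06,y-.06,y+.06,zb+.104,zb+.115)]; print(nm,'body',len(P),circ(P,.028) if len(P)>5 else '')
    P=W[box(W,.45,.56,-.15,-.05,.103-.008,.106)];print('cup',len(P),(P.min(0)+P.max(0))/2)
    P=W[box(W,.40,.53,-.15,-.02,.05,.063)&(b>r+20)];print('ram',len(P),(P.min(0)+P.max(0))/2 if len(P) else '')
    P=W[box(W,.40,.53,.2,.36,.155,.17)];print('bowl',len(P),(P.min(0)+P.max(0))/2)
    P=W[box(W,.53,.70,.2,.36,.18,.207)];print('can',len(P),(P.min(0)+P.max(0))/2)
    P=W[box(W,.3,.43,.11,.22,.078,.09)];print('spice',len(P),(P.min(0)+P.max(0))/2)
    P=W[box(W,.7,.85,0,.2,.02,.16)];print('mill/mug',P.min(0),P.max(0))
E
```

```text
scene table z 0.0032874109765782533
 shelf 2841 ((0.5452835559844971, 0.22586779296398163), (0.2700614631175995, 0.24977749586105347), 1.7665787935256958)
 tray 602 ((0.5192090272903442, -0.0914166122674942), (0.15332679450511932, 0.20104952156543732), 82.02510070800781) [ 0.41083389 -0.17948337  0.02230454] [ 0.62749079 -0.00711584  0.03787648]
oil cap 89 [ 0.57991008 -0.07381709  0.19892547] 0.20474571680037834
oil body 60 [ 0.57856237 -0.07788437]
vin cap 93 [0.50695066 0.11113061 0.19124037] 0.19549590855555277
vin body 56 [0.50556004 0.1076082 ]
cup 118 [ 0.52295707 -0.10421707  0.10031168]
ram 105 [ 0.46695028 -0.05533811  0.05628079]
bowl 310 [0.48117464 0.29099471 0.16231484]
can 325 [0.62542961 0.28153729 0.1935778 ]
spice 164 [0.38764393 0.1525302  0.08466862]
mill/mug [0.71257193 0.02671331 0.02008363] [0.79158264 0.18058732 0.1533489 ]
side table z -8.966098179241655e-05
 shelf 2804 ((0.5431957244873047, 0.22849982976913452), (0.27077415585517883, 0.25177350640296936), 2.034595489501953)
 tray 437 ((0.5162878036499023, -0.08951221406459808), (0.1555647999048233, 0.2000136822462082), 81.74656677246094) [ 0.40825361 -0.1777442   0.02206819] [ 6.20846869e-01 -5.48048345e-04  3.65317279e-02]
oil cap 64 [ 0.5760543  -0.07238568  0.1966276 ] 0.2008970548472474
oil body 71 [ 0.5780402 -0.0751048]
vin cap 90 [0.50286003 0.11283449 0.18867667] 0.19281066498596278
vin body 87 [0.50526206 0.11030404]
cup 137 [ 0.52305598 -0.10030897  0.10049555]
ram 140 [ 0.46456644 -0.05501648  0.05626135]
bowl 330 [0.47899999 0.29337274 0.16088268]
can 513 [0.62304498 0.28460981 0.19355561]
spice 211 [0.38368914 0.15542337 0.08374979]
mill/mug [0.70861201 0.02037016 0.02014209] [0.78964526 0.17747116 0.15150542]
```

```bash
cat >> fit.py <<'E'
def Q(yaw,tilt=0):
    "tool y across the heading 'yaw' (direction of tilt), tilt from vertical towards the heading"
    f=np.array([np.cos(yaw),np.sin(yaw),0]); z=np.sin(tilt)*f-np.cos(tilt)*np.array([0,0,1.])
    y=np.array([f[1],-f[0],0]); x=np.cross(y,z)
    return R.from_matrix(np.c_[x,y,z]).as_quat()
def Qn(yaw,tilt=0):
    return (R.from_quat(Q(yaw,tilt))*R.from_euler('z',np.pi)).as_quat()
E
python3 - <<'E'
from fit import *
for n in ['scene','side']:
    W=np.load(n+'.npy')
    m=box(W,.35,.72,.1,.42,.114,.129)&~(box(W,.46,.55,.05,.155,0,.3))
    P=W[m]; k=(P[:,1]>.14); P=P[k]
    print(n,len(P),rect(P),np.percentile(P,[.2,50,99.8],0).round(3).tolist())
h=np.deg2rad(90)
print(robot.state()['qpos'])
for nm,p,qs in [('vin pick',[.5054,.109,.2],(Q(0),Qn(0),Q(h),Qn(h))),('oil pick',[.578,-.0765,.2],(Q(0),Qn(0),Q(h),Qn(h))),('place',[.6,.2,.33],(Q(0),Qn(0),Q(h),Qn(h))),('place2',[.48,.2,.33],(Q(0),Qn(0),Q(h),Qn(h)))]:
    for i,q in enumerate(qs): 
        r=robot.inverse_kinematics(p,q); print(nm,i,None if r is None else np.round(r,2))
for t in [30,40,45,50]:
  for yaw,p in [(82,[.507,-.17,.015]),(87,[.53,0,.015]),(92,[.548,.165,.015]),(82,[.507,-.2,.1])]:
    for f in (Q,Qn):
        r=robot.inverse_kinematics(p,f(np.deg2rad(yaw),np.deg2rad(t))); print(t,yaw,f.__name__,None if r is None else np.round(r,2))
E
```

```text
scene 2709 ((0.544380784034729, 0.2551363408565521), (0.2700614631175995, 0.19121263921260834), 1.7665787935256958) [[0.409, 0.158, 0.116], [0.546, 0.261, 0.123], [0.681, 0.353, 0.129]]
side 2635 ((0.5421357154846191, 0.2581670582294464), (0.27063441276550293, 0.19258584082126617), 1.9646846055984497) [[0.405, 0.16, 0.115], [0.524, 0.272, 0.121], [0.677, 0.355, 0.129]]
[-1.50161165e+00  2.58588608e-01  2.14571308e-02  1.33372150e+00
 -1.91893515e-05  1.41820494e+00]
vin pick 0 [ 0.05  0.21 -0.12  1.24  0.   -3.09]
vin pick 1 [ 0.05  0.21 -0.12  1.24  0.    0.05]
vin pick 2 [ 0.05  0.21 -0.12  1.24  0.    1.62]
vin pick 3 [ 0.05  0.21 -0.12  1.24  0.   -1.52]
oil pick 0 [-0.28  0.33  0.04  1.28  0.    2.87]
oil pick 1 [-0.28  0.33  0.04  1.28  0.   -0.28]
oil pick 2 [-0.28  0.33  0.04  1.28  0.    1.3 ]
oil pick 3 [-0.28  0.33  0.04  1.28  0.   -1.85]
place 0 [ 0.19  0.41  0.49  1.65  0.   -2.95]
place 1 [0.19 0.41 0.49 1.65 0.   0.19]
place 2 [0.19 0.41 0.49 1.65 0.   1.76]
place 3 [ 0.19  0.41  0.49  1.65  0.   -1.38]
place2 0 [ 0.23  0.2   0.19  1.56  0.   -2.91]
place2 1 [0.23 0.2
[... 898 characters left out ...]
3]
45 82 Qn [-0.8   0.68 -0.15  1.29  0.59 -2.41]
45 87 Q [-0.53  0.59 -0.31  1.09  0.68  0.94]
45 87 Qn [-0.53  0.59 -0.31  1.09  0.68 -2.2 ]
45 92 Q [-0.23  0.56 -0.36  0.9   0.75  1.21]
45 92 Qn [-0.23  0.56 -0.36  0.9   0.75 -1.94]
45 82 Q [-0.84  0.62 -0.01  1.51  0.57  0.7 ]
45 82 Qn [-0.84  0.62 -0.01  1.51  0.57 -2.44]
50 82 Q [-0.83  0.73 -0.12  1.37  0.63  0.66]
50 82 Qn [-0.83  0.73 -0.12  1.37  0.63 -2.48]
50 87 Q [-0.56  0.64 -0.29  1.16  0.73  0.86]
50 87 Qn [-0.56  0.64 -0.29  1.16  0.73 -2.28]
50 92 Q [-0.26  0.6  -0.35  0.95  0.82  1.13]
50 92 Qn [-0.26  0.6  -0.35  0.95  0.82 -2.01]
50 82 Q [-0.86  0.66  0.01  1.58  0.61  0.63]
50 82 Qn [-0.86  0.66  0.01  1.58  0.61 -2.51]
```

```bash
cat >> fit.py <<'E'
S=np.array([.5433,.2567]); SY=np.deg2rad(91.87)
SX=np.array([np.cos(SY),np.sin(SY)]); SYv=np.array([-SX[1],SX[0]])
def sh(x,y): return S+x*SX+y*SYv
def say(t):
    s=robot.state(); print(t,round(s['t'],2),np.round(s['tcp_pos'],4),'F',np.round(s['contact_force'],1),'w',round(s['width'],4),'g',round(s['gripper_force'],1))
G=.143
def pick(xy,zb,yaw):
    q=Qn(yaw)
    robot.command_gripper(.07)
    robot.movep([*xy,zb+.23],q); robot.move_linear([*xy,zb+G],.15); say('at')
    robot.command_gripper(0.0); say('grip')
    robot.move_linear([*xy,.122+G+.03],.15); say('lift')
def place(xy,yaw):
    q=Qn(yaw)
    robot.move_linear([*xy,.122+G+.03],.2,q)
    robot.move_linear([*xy,.122+G+.006],.1); robot.dwell(.2)
    f0=robot.state()['contact_force'][2]
    for k in range(12):
        z=.122+G+.005-.001*k
        robot.move_linear([*xy,z],.02); f=robot.state()['contact_force'][2]
        if f-f0>2.0: break
    say(f'down k={k} df={f-f0:.1f}')
    robot.command_gripper(.05); say('open')
    robot.move_linear([*xy,.122+.25],.15)
E
python3 - <<'E'
from fit import *
pick([.5054,.109],0,np.deg2rad(1.87))
place(sh(-.05,.057),np.deg2rad(1.87)); say('end')
p,d,m,T=cam('side');cv2.imwrite('pics/side1.png',p[:,:,::-1])
E
```

```text
at 5.65 [0.5059 0.1088 0.1437] F [ 0.8 -0.5  1.1] w 0.0703 g 0.0
grip 6.15 [0.5059 0.1091 0.1437] F [0.7 1.1 5.7] w 0.0238 g 58.3
lift 7.32 [0.505 0.109 0.294] F [ 0.1 -0.  -3.4] w 0.0243 g 58.9
down k=5 df=6.6 10.04 [0.4882 0.205  0.2657] F [-1.   0.5  4.2] w 0.0239 g 58.8
open 10.41 [0.4879 0.2048 0.2648] F [ 0.8 -0.8 -0.5] w 0.0504 g 0.0
end 11.28 [0.4878 0.2048 0.3712] F [-0.2  0.3 -0.7] w 0.0503 g 0.0
```

View pics/side1.png

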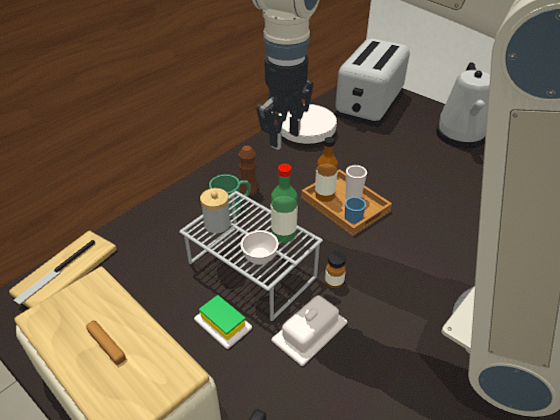

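The side view shows the green bottle upright on the shelf's front half at (285,215), with the shelf unmoved. Next is the oil.

Run:
```python
from fit import *
robot.move_linear([.578,-.0765,.36],.3)
pick([.578,-.0765],.008,np.deg2rad(1.87))
place(sh(-.05,-.057),np.deg2rad(1.87)); say('end')
# clear view: retreat towards push start
robot.move_linear([.56,.0,.38],.3)
robot.movep([.49,-.28,.2],Q(np.deg2rad(82),np.deg2rad(45))); say('retreat')
for n in ['scene','side']:
    p,d,m,T=cam(n);W=cloud(d,m,T);cv2.imwrite(f'pics/{n}2.png',p[:,:,::-1]);p=p.astype(int)
    r,g,b=p[...,0],p[...,1],p[...,2]
    P=W[box(W,.38,.68,-.2,.05,.022,.038)&(r>g+35)&(g>b+10)]; print(n,'tray',len(P),rect(P))
    P=W[box(W,.35,.72,.145,.42,.114,.129)]; print('shelf',len(P),rect(P))
    P=W[box(W,.45,.56,-.15,-.05,.095,.106)];print('cup',len(P),(P.min(0)+P.max(0))/2)
    P=W[box(W,.40,.53,-.15,-.02,.05,.063)&(b>r+20)];print('ram',len(P),(P.min(0)+P.max(0))/2)
    for q in ([.488,.205],[.602,.209]):
        P=W[box(W,q[0]-.05,q[0]+.05,q[1]-.05,q[1]+.05,.226,.237)]; print('bottle',len(P),circ(P,.028),W[box(W,q[0]-.05,q[0]+.05,q[1]-.05,q[1]+.05,.29,.33)][:,2].max())
```

```text
at 14.08 [ 0.5789 -0.0768  0.1525] F [-0.3 -0.6 -0.9] w 0.0701 g 0.0
grip 14.58 [ 0.5784 -0.0765  0.1518] F [0.5 1.5 6.3] w 0.0238 g 58.3
lift 15.69 [ 0.5777 -0.0764  0.2939] F [-0.3 -0.6 -2.9] w 0.024 g 58.9
down k=5 df=7.0 19.37 [0.6021 0.2087 0.2657] F [-0.3  1.7  4. ] w 0.0238 g 58.7
open 19.73 [0.6019 0.2085 0.2648] F [-0.4 -0.1  0. ] w 0.0497 g 0.0
end 20.6 [0.6019 0.2086 0.3712] F [-0.3 -0.5 -0.5] w 0.0499 g 0.0
retreat 22.79 [ 0.4909 -0.2788  0.2007] F [ 0.  -0.3  1. ] w 0.0498 g 0.0
scene tray 701 ((0.518955647945404, -0.09169258177280426), (0.15426111221313477, 0.20159730315208435), 81.50445556640625)
shelf 2314 ((0.5440588593482971, 0.2549644112586975), (0.27083253860473633, 0.19212767481803894), 1.972335934638977)
cup 112 [ 0.51564075 -0.12308554  0.10049838]
ram 110 [ 0.46753387 -0.05680389  0.05650489]
bottle 80 [0.48734964 0.20369243] 0.3171637860082307
bottle 73 [0.60212934 0.20759152] 0.31750026272471676
side tray 481 ((0.5176216959953308, -0.08976078033447266), (0.15415392816066742, 0.20479483902454376), 81.39252471923828)
shelf 2224 ((0.5419532656669617, 0.25833821296691895), (0.27110448479652405, 0.19173504412174225), 2.0779993534088135)
cup 96 [ 0.5133151  -0.12099712  0.09930429]
ram 135 [ 0.46499219 -0.05419197  0.05586147]
bottle 107 [0.48711354 0.20597704] 0.31498530382904666
bottle 97 [0.60192425 0.20987113] 0.31339411496183955
```

View pics/side2.png

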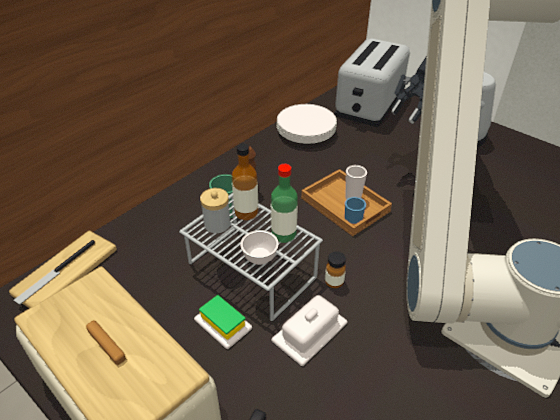

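The view shows both bottles upright on the shelf, oil at (245,190) and vinegar at (285,210). The tray at (345,200) still holds the cup and ramekin. Next I push it with open, tilted fingers, two contacts on the near wall.

```bash
cat >> fit.py <<'E'
TILT=np.deg2rad(40)
def pushpose(c,th,gap=0,z=.006):
    u=np.array([np.cos(th),np.sin(th)]); p=np.asarray(c)-(.075+gap)*u
    return [*p,z],Q(th,TILT)
def look(tag,names=('scene','side')):
    for n in names:
        p,d,m,T=cam(n);W=cloud(d,m,T);cv2.imwrite(f'pics/{n}_{tag}.png',p[:,:,::-1]);p=p.astype(int)
        np.save(f'{n}.npy',W);np.save(f'{n}_p.npy',p)
        r,g,b=p[...,0],p[...,1],p[...,2]
        P=W[box(W,.38,.68,-.2,.4,.022,.038)&(r>g+35)&(g>b+10)]
        if len(P)>20: print(n,'tray',len(P),rect(P))
        P=W[box(W,.35,.72,.145,.42,.114,.129)]; print(' shelf',len(P),rect(P))
E
python3 - <<'E'
from fit import *
from scipy.interpolate import CubicHermiteSpline
c0=np.array([.5183,-.0907]);t0=np.deg2rad(81.45);c1=sh(-.10,0);L=np.linalg.norm(c1-c0)
sp=CubicHermiteSpline([0,1],[c0,c1],[L*np.array([np.cos(t0),np.sin(t0)]),L*SX])
robot.command_gripper(.085)
p,q=pushpose(c0,t0,.035,.08); robot.movep(p,q); say('above')
p,q=pushpose(c0,t0,.035); robot.move_linear(p,.08); say('down')
p,q=pushpose(c0,t0,.006); robot.move_linear(p,.08); say('near')
for s in np.linspace(0,1,6)[1:]:
    v=sp(s,1); p,q=pushpose(sp(s),np.arctan2(v[1],v[0])); robot.move_linear(p,.05,q); say(f'{s:.1f}')
look('push1')
E
```

```text
above 23.97 [ 0.5023 -0.2001  0.0808] F [ 0.1 -0.9  0.4] w 0.085 g 0.0
down 25.04 [ 0.5021 -0.1996  0.0064] F [0.6 0.4 0.3] w 0.0851 g 0.0
near 25.55 [ 0.5064 -0.1702  0.0062] F [-0.1 -0.9  0.1] w 0.0851 g 0.0
0.2 26.82 [ 0.5139 -0.1152  0.0062] F [-0.5  0.6  0.1] w 0.0849 g 0.0
0.4 27.97 [ 0.5228 -0.0662  0.0061] F [ 0.8 -2.3  1. ] w 0.085 g 1.3
0.6 29.12 [ 0.5324 -0.0171  0.0061] F [ 0.3 -3.   2.5] w 0.0852 g 1.7
0.8 30.27 [0.5417 0.0321 0.0061] F [ 1.  -3.8  2.7] w 0.0848 g 1.8
1.0 31.42 [0.5491 0.0818 0.006 ] F [ 2.2 -4.4  2.3] w 0.085 g 1.8
scene tray 262 ((0.5478190183639526, 0.15134790539741516), (0.20059579610824585, 0.1524019092321396), 2.2487785816192627)
 shelf 2315 ((0.5441957712173462, 0.25496870279312134), (0.27148303389549255, 0.19211013615131378), 1.788097858428955)
side tray 353 ((0.5424696207046509, 0.237033411860466), (0.2009684443473816, 0.31938228011131287), 1.7435848712921143)
 shelf 2246 ((0.5423526167869568, 0.25798356533050537), (0.2715754508972168, 0.19133585691452026), 1.919734001159668)
```

View pics/scene_push1.png

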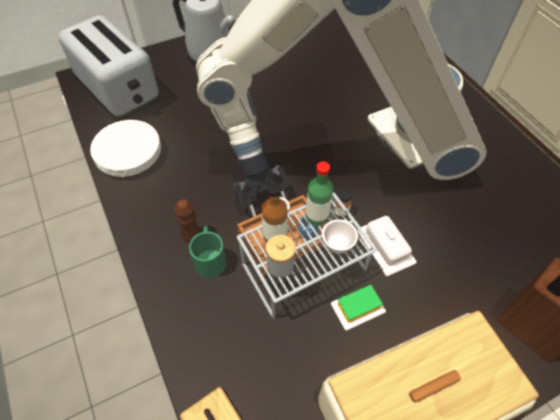

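The scene view shows the tray entering the mouth squarely (about (275,225)), aligned within about 1° and 1 mm laterally. I'll push on to the end in two segments, back off and check.

Run:
```python
from fit import *
for x in (-.055,-.006):
    p,q=pushpose(sh(x,0),SY); robot.move_linear(p,.05,q); say(x)
p,q=pushpose(sh(-.1,0),SY); robot.move_linear(p,.1)
p,q=pushpose(sh(-.25,0),SY,0,.12); robot.move_linear(p,.2); say('away')
look('push2')
for n in ['scene','side']:
    W=np.load(n+'.npy');p=np.load(n+'_p.npy')
    r,g,b=p[...,0],p[...,1],p[...,2]
    P=W[box(W,.42,.66,.1,.4,.02,.036)&(r>g+25)&(g>b+5)]
    D=P[:,:2]-S; a=D@SX; c=D@SYv; print(n,len(P),'tray in shelf x',np.percentile(a,[0,1,99,100]).round(4),'y',np.percentile(c,[0,1,99,100]).round(4))
    for z,nm in ((.095,'cup'),(.05,'ram')):
        pass
```

```text
-0.055 32.57 [0.5474 0.1268 0.006 ] F [-0.1 -3.   1.8] w 0.0851 g 1.7
-0.006 33.7 [0.5459 0.1757 0.006 ] F [-0.1 -4.4  3. ] w 0.085 g 2.0
away 35.88 [ 0.5536 -0.0673  0.1195] F [-0.4  0.9 -0.9] w 0.0847 g 0.0
scene tray 80 ((0.54386305809021, 0.24981485307216644), (0.19169697165489197, 0.14806881546974182), 0.19592221081256866)
 shelf 2308 ((0.5443822145462036, 0.25556662678718567), (0.27039802074432373, 0.1903507113456726), 1.7420015335083008)
side tray 535 ((0.539859414100647, 0.28575801849365234), (0.2025706022977829, 0.22498293220996857), 1.632094144821167)
 shelf 2232 ((0.5424718856811523, 0.2577837109565735), (0.27194124460220337, 0.1927788406610489), 2.0334787368774414)
scene 246 tray in shelf x [-0.0858 -0.084   0.1025  0.1435] y [-0.1015 -0.101   0.097   0.0973]
side 778 tray in shelf x [-0.0849 -0.0827  0.1418  0.1466] y [-0.0987 -0.0967  0.1027  0.1045]
```

View pics/side_push2.png

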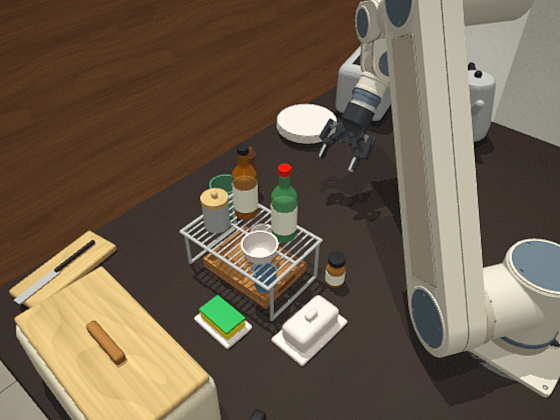

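View pics/scene_push2.png

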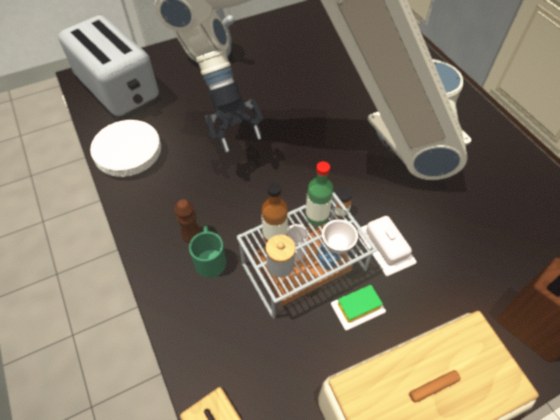

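Both views show the tray fully under the shelf: its front edge is about 85 mm ahead of the shelf centre, so it sits 10 mm inside the front. The bottles are upright and the shelf is unmoved. I'll check that the cup and ramekin are still standing from the saved clouds, then hand in.

Run:
```python
from fit import *
ok=[]
for n in ['scene','side']:
    W=np.load(n+'.npy');p=np.load(n+'_p.npy');r,g,b=p[...,0],p[...,1],p[...,2]
    for nm,mk,z0,z1 in (('cup',box(W,.45,.6,.15,.32,.085,.106),0,0),('ram',box(W,.42,.58,.2,.36,.02,.065)&(b>r+20),0,0),('blue any',box(W,.42,.66,.1,.4,0,.065)&(b>r+20),0,0)):
        P=W[mk]
        if len(P): D=P[:,:2]-S; print(n,nm,len(P),'x',(D@SX).min().round(3),(D@SX).max().round(3),'y',(D@SYv).min().round(3),(D@SYv).max().round(3),'zmax',P[:,2].max().round(3))
    c=cv2.resize(p[190:310,210:390].astype(np.uint8) if n=='scene' else p[190:310,160:340].astype(np.uint8),None,fx=3,fy=3,interpolation=cv2.INTER_CUBIC)
    ok.append(c)
cv2.imwrite('pics/crop.png',np.vstack(ok)[:,:,::-1][:, :])
print(np.vstack(ok).shape)
cv2.imwrite('pics/crop2.png',cv2.resize(np.hstack(ok),(800,267))[:,:,::-1])
```

```text
scene cup 120 x -0.071 -0.015 y -0.02 0.025 zmax 0.105
scene ram 81 x -0.008 0.043 y 0.03 0.079 zmax 0.064
scene blue any 309 x -0.008 0.146 y 0.016 0.099 zmax 0.064
side cup 85 x -0.069 -0.021 y -0.029 0.01 zmax 0.103
side ram 232 x -0.009 0.046 y 0.03 0.087 zmax 0.062
side blue any 497 x -0.015 0.146 y -0.003 0.103 zmax 0.062
(720, 540, 3)
```

View pics/crop2.png

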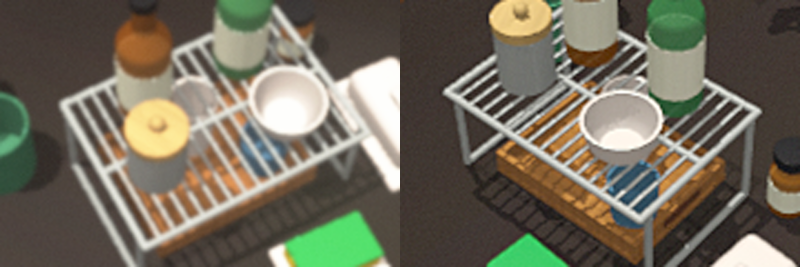

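The crops show the cup (rim near 195,95 in the left crop) and the blue ramekin (635,190 in the right crop) upright on the tray. The tray is wholly under the shelf.

Run:
```python
from h import *
print(robot.job_done(), robot.state()['t'])
```

```text
the job is handed in; nothing more can be done
the job is handed in; nothing more can be done
```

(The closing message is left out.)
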